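# Change the wash-day row over to the other rack, in reverse

## Robot

A 7-joint arm with a two-finger parallel gripper is mounted at the origin on a cart in front of the work surface, level with it; the furniture and walls round the work are solid. World frame = base frame: x ahead of the robot, y to its left, z up, the work surface at z = 0. Lengths are in mm, angles in rad, forces in N, time in s.
With the tool pointing down it reaches from about 425 to 950 mm from the base axis. Payload 4.7 kg.
Tool frame: the origin (TCP) lies midway between the tips of the shut fingers; the grasp point (between the pads) lies 19 mm behind it; z points along the fingers, y is the line along which they close (so a half turn about z gives the same grasp; the last joint's range is limited). The gripper opens to 87 mm and grips with 3 to 60 N. Pads are 19 mm wide; open, the fingers measure 117 mm over their backs; the gripper's body (75 mm by 190 mm) begins 51 mm behind the grasp point.
Start: joints at [1.184, 0.469, -0.049, 1.532, 0.024, 1.141, -0.082], TCP at [236.442, -632.253, 222.573] pointing down, gripper open.
Joint ranges: [-2.59, 2.59], [-0.33, 1.99], [-1.39, 1.29], [0.1, 2.45], [-1.04, 4.18], [0.21, 1.99], [-2.66, 2.66]. Speed limits (rad/s): [2.57, 2.57, 3.14, 3.14, 3.14, 3.14, 3.14].

## Interface

Orientations are given as a unit quaternion [w, x, y, z].
In Python, from bench import monitor, imaging, workorder gives the robot as it stands.
- The arm moves only by the tool arm_command, never from a script. Its argument "deltas" is a list of rows, each a list of 3 entries, a list of its own where there are three numbers: the turn, a rotation vector about the world's x, y, z in degrees, then the shift along the world's x, y, z in m, then the closure, from 0 (fully open) to 1 (shut). A call has exactly 5 rows; each row is the pose to reach, as a shift and turn from the pose commanded when the call began; what a row does not reach only later rows make up. A row lasts 1/8 s, in which the tool goes at most 62.5 mm and 10.7 degrees, less where a joint would pass 70% of its speed; a pose out of reach is approached as far as the arm can. A call with a gripper value outside its range is refused whole. The fingers move at their own pace and stop on an object; "squeeze" is the grip in N (left out, the last holds). Time passes only in rows, so rows that repeat a pose let the fingers close, or fill a call up. It gives the time, the measured TCP pose, the force, the opening and the grip force at its end, in the units of the state.
- monitor.read_state(): the state, without advancing time (a new reading comes with each control period).
- imaging.get_image(name): name is "side" or "top" or "wrist"; returns (picture, depth): 420x560x3 uint8, red, green, blue; 420x560 float32, mm along the optical axis (not along the pixel's ray), 0 where there is no reading.
- imaging.calibration(name): a dict with "fx", "fy", "cx", "cy" (pixels), "rvec" (rotation vector, rad) and "tvec" (3), from world to camera coordinates, as OpenCV has them; the wrist camera has in their place "T_tool_cam" (4x4, takes a point from camera to tool coordinates, whose origin is the TCP and whose axes are the flange's). Camera axes: x right, y down, z forward; pixel columns grow to the right and rows downward; lengths in mm; the calibration is good to about 2 mm. A picture is of the moment at which its call begins: read the wrist's pose just before it. calibration takes no time and is no camera call.
- workorder.close_job(): hands the job in; it is judged then, once.
The state is a dict: "t": time; "qpos": joint angles; "dq": joint speeds; "effort": joint torques, N m; "tcp_pos": TCP position; "tool_rot": TCP orientation; "ft_force": force on the tool from outside, world axes, zero at the start; "ft_torque": the same for the moment, N m; "grip_width": opening from 0.0 (shut) to 1.0 (fully open); "gripper_force": force on a finger pad.
Only numpy, scipy, OpenCV 4.12 (cv2) and the standard library are available. Lean on these libraries where they do the work, as an engineer would, in place of code of your own. Each camera call takes 0.05 s, during which the arm holds its last target. There are 200 camera calls.

## Task

Move the four things from the full wooden rack into the empty one, each standing upright in the middle of its own bay, in reverse order: each rack has one tall end board, and the thing that stood next to the tall end of the full rack goes into the bay farthest from the tall end of the empty rack, and so on along the row (the new rack will be hung the other way round). Do not tip anything over; the cork mats stay behind.

Things in the scene. Friction and masses are not known exactly. Their poses are not given: they have to be found in the camera images.
- old_rack: The full rack of light wood, fixed, yaw to 0.6 rad, at left or right: four open bays in a row along y; 84 mm (x) by 356 mm (y). Origin: centre of underside. Bay floor at z = 10 mm, bay centres at x = 0, y = 126, 42, -42, -126 mm; dividers 4 mm thick, tops at z = 24 mm. Tall end board (hand slot, 68 mm high) at +y, low one (24 mm) at -y. Each bay has a cork mat with a thing on it.
- new_rack: The empty rack of light wood, fixed, yaw to 0.6 rad, at left or right: four open bays in a row along y; 84 mm (x) by 356 mm (y). Origin: centre of underside. Bay floor at z = 10 mm, bay centres at x = 0, y = 126, 42, -42, -126 mm; dividers 4 mm thick, tops at z = 24 mm. Tall end board (hand slot, 68 mm high) at +y, low one (24 mm) at -y. Bays bare. Shelving behind (x > 0.7 m): cross straight.
- soap: soap bar carton, a box 47 (x) by 64 (y) by 44 mm high, 0.11 kg nominal. Origin: centre of underside, z up. Its y axis starts along the row. Starts upright on its mat in any bay of the old rack, underside 13 mm above the worktop.
- bottle: slender white plastic bottle with a tall red screw cap, 164 mm high, 0.28 kg nominal; body 43 (x) by 50 mm (y) up to 136 mm tapering at the shoulder, cap a round 34 mm wide from 136 to 164 mm up (fixed on; grip it here). Origin: centre of underside, z up. Its y axis starts along the row. Starts upright on its mat in any bay of the old rack, underside 13 mm above the worktop.
- dropper_bottle: small brown glass bottle with a black dropper teat, 102 mm high, 0.07 kg nominal; round body 33 mm wide up to about 65 mm, collar 24 mm wide up to 77 mm, teat 12 mm wide above. Origin: centre of underside, z up. Starts upright on its mat in any bay of the old rack, underside 13 mm above the worktop.
- spool: spool of white thread standing on end, round, 28 mm wide, 43 mm high, 0.03 kg nominal. Origin: centre of underside, z up. Starts upright on its mat in any bay of the old rack, underside 13 mm above the worktop.
- soap_mat: thin cork mat, rectangular, 60 x 74 mm, 3 mm thick, fixed in a bay of the old rack; the soap carton stands on its centre at the start, so it marks that thing's first bay. Origin: centre of underside, z up. It stays where it is.
- bottle_mat: thin cork mat, oval with straight sides, 56 x 74 mm, 3 mm thick, fixed in a bay of the old rack; the white bottle stands on its centre at the start, so it marks that thing's first bay. Origin: centre of underside, z up. It stays where it is.
- dropper_mat: thin cork mat, round, 52 mm wide, 3 mm thick, fixed in a bay of the old rack; the dropper bottle stands on its centre at the start, so it marks that thing's first bay. Origin: centre of underside, z up. It stays where it is.
- spool_mat: thin cork mat, square, 44 x 44 mm, 3 mm thick, fixed in a bay of the old rack; the spool stands on its centre at the start, so it marks that thing's first bay. Origin: centre of underside, z up. It stays where it is.
Things that resemble listed ones, but are neither listed nor needed, are in the scene too. Of the things shaped like the spool, the white one is meant. Leave any yellow look-alike of the dropper_bottle alone.

How it is judged:
By the outcome, as a careful person would: the job done as asked, in the order asked, and still so for the second after the job is handed in, with the robot touching nothing.
It also fails if it takes over 125 s, if anything falls off the work surface, if the arm or the gripper's body presses on something with over 40 N, if the wrist force passes 120 N, or if a joint passes its speed limit or range.

## Working session

There is one attempt and no reset: what is moved stays moved. The work goes in short steps, Python scripts to look and compute and a tool call to move; the robot and the scene stay as the last step left them, time stands still between calls to the robot, and variables do not carry over. Pictures are saved under pics/ and viewed, at most 14 in all, crops included, and the job is handed in when it is done.

Besides the shell and the picture viewer there is one more tool, called as a command line: name --argument value ..., lists and objects as JSON in quotes. arm_command: Moves the arm, as the interface text tells. Its arguments: {"type":"object","properties":{"deltas":{"type":"array","items":{"type":"array"}},"squeeze":{"type":"number"}},"required":["deltas"]}

```bash
mkdir -p pics; ls; python3 - <<'E'
from bench import monitor, imaging
import cv2,numpy as np
s=monitor.read_state()
print({k:np.round(v,3).tolist() for k,v in s.items()})
for n in("top","side"):
    im,d=imaging.get_image(n); cv2.imwrite(f"pics/{n}0.png",im[:,:,::-1]); np.savez(f"pics/{n}0.npz",im=im,d=d); print(n,imaging.calibration(n))
print(imaging.calibration("wrist"))
E
```

```text
pics
{'t': 0.0, 'qpos': [1.184, 0.469, -0.049, 1.534, 0.024, 1.141, -0.082], 'dq': [0.002, 0.0, -0.001, 0.002, 0.001, -0.002, 0.002], 'effort': [0.0, -50.798, -0.081, -23.616, -0.061, 0.038, 0.0], 'tcp_pos': [236.197, -631.696, 221.496], 'tool_rot': [-0.001, 0.984, 0.178, -0.0], 'ft_force': [-0.348, -0.026, 0.426], 'ft_torque': [0.028, -0.009, 0.005], 'gripper_force': 0.0, 'grip_width': 0.998}
top {'fx': 398.7228686053315, 'fy': 398.7228686053315, 'cx': 279.7690006645889, 'cy': 210.90893070549413, 'rvec': array([ 2.13156466, -2.175383  ,  0.08934209]), 'tvec': array([  23.18045862,  499.54875504, 1002.37098124])}
side {'fx': 403.29667633141725, 'fy': 403.29667633141725, 'cx': 271.34819824863104, 'cy': 209.6136769373385, 'rvec': array([ 0.17308036, -2.61269929,  1.57721388]), 'tvec': array([ 455.86924958,   68.23105113, 1040.53336598])}
{'fx': 307.80006644145686, 'fy': 307.80006644145686, 'cx': 280.30313017976374, 'cy': 205.5128083315586, 'T_tool_cam': array([[-2.30297117e-04, -9.69815467e-01, -2.43839921e-01,
         6.61244799e+01],
       [ 9.99999939e-01, -1.59392849e-04, -3.10512947e-04,
        -3.82462333e-01],
       [ 2.62273919e-04, -2.43839977e-01,  9.69815445e-01,
        -1.61905485e+02],
       [ 0.00000000e+00,  0.00000000e+00,  0.00000000e+00,
         1.00000000e+00]])}
```

View pics/top0.png

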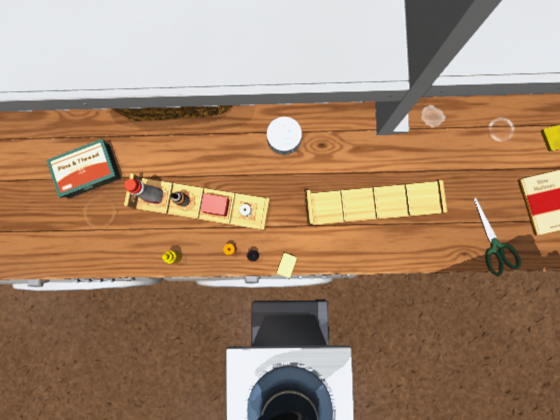

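View pics/side0.png

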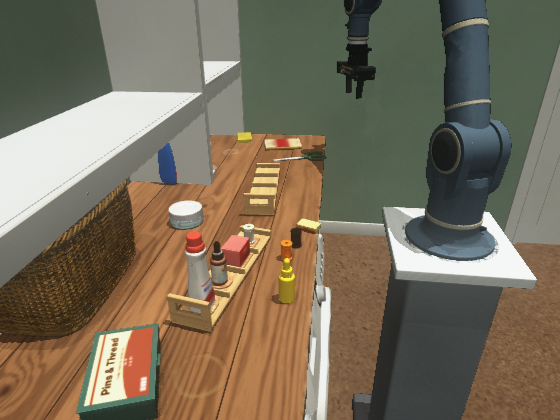

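The top view shows the old rack on the left with, from its left end, the bottle's red cap (133,186), dropper (180,198), soap (215,204) and white spool (245,210). The new rack is on the right, spanning (308..445, 200). Look-alikes are the yellow dropper (169,256), the orange spool (229,249) and the black spool (253,255). I still need to find which end of the new rack is tall.

```bash
cat > h.py <<'E'
import numpy as np,cv2
from bench import monitor,imaging
from scipy.spatial.transform import Rotation as R
def cloud(n,d):
    c=imaging.calibration(n); v,u=np.mgrid[:420,:560]
    p=np.stack([(u-c['cx'])/c['fx']*d,(v-c['cy'])/c['fy']*d,d],-1)
    return (p-c['tvec'])@cv2.Rodrigues(c['rvec'])[0]   # world = R^T (p-t)
def ray(n,uv,z):
    c=imaging.calibration(n); M=cv2.Rodrigues(c['rvec'])[0]
    q=np.array([(uv[0]-c['cx'])/c['fx'],(uv[1]-c['cy'])/c['fy'],1])@M; o=-c['tvec']@M
    return o+q*(z-o[2])/q[2]
E
python3 - <<'E'
from h import *
a=np.load('pics/top0.npz');im,d=a['im'],a['d'];W=cloud('top',d)
hsv=cv2.cvtColor(im,cv2.COLOR_RGB2HSV)
print('table z',np.median(W[230:235,320:440,2]))
# light wood: printed sample
print(hsv[205,325],hsv[205,420],hsv[195,443],hsv[230,350])
m=((hsv[...,2]>185)&(hsv[...,1]>60)&(hsv[...,1]<150)&(hsv[...,0]>15)&(hsv[...,0]<32)&(W[...,2]>3)&(W[...,2]<90)).astype('uint8')
m=cv2.morphologyEx(m,cv2.MORPH_CLOSE,np.ones((5,5)))
n,l,st,ce=cv2.connectedComponentsWithStats(m)
for i in range(1,n):
    if st[i,4]>300:
        P=W[l==i]; r=cv2.minAreaRect(P[:,:2].astype('float32')); print(st[i],r)
        pts=P[:, :2]-r[0]; 
        for t in(50,60): 
            q=P[P[:,2]>t]; print(t,len(q),q.mean(0) if len(q) else '')
for (u,v) in[(133,186),(180,198),(215,204),(245,210),(310,207),(444,196),(169,256),(284,130),(250,210),(300,70)]: print(u,v,W[v,u].round())
big=lambda n,x,y,w,h,s:cv2.resize(np.load(f'pics/{n}0.npz')['im'][y:y+h,x:x+w,::-1],None,fx=s,fy=s,interpolation=2)
A=big('top',110,160,350,110,2.2);B=big('side',160,150,170,180,2.2)
C=np.zeros((A.shape[0]+B.shape[0],A.shape[1],3),'uint8');C[:A.shape[0]]=A;
C=np.zeros((600,780,3),'uint8');C[:A.shape[0],:A.shape[1]]=A;B=B[:600-A.shape[0]];C[A.shape[0]:A.shape[0]+B.shape[0],:B.shape[1]]=B
cv2.imwrite('pics/crop1.png',C)
E
```

```text
table z -0.06094259288900737
[ 27  92 242] [ 25 101 242] [ 24 105 243] [ 13 160 183]
[ 51 146  48  26 450] ((637.741943359375, 538.5303955078125), (42.28019332885742, 127.95191192626953), 19.86928367614746)
50 47 [643.27762254 531.3257222   50.89444512]
60 0 
[521 170  39  25 359] ((561.9871215820312, -669.1092529296875), (44.496437072753906, 103.73897552490234), 11.943196296691895)
50 0 
60 0 
[ 136  178  133   52 2602] ((513.0635375976562, 176.97593688964844), (436.18231201171875, 122.2839584350586), 72.23197937011719)
50 28 [439.51047615  69.2190924  698.75332629]
60 24 [428.27302806  61.93735918 805.78889771]
[ 307  180  140   45 4361] ((510.1904602050781, -202.5973358154297), (141.82350158691406, 429.60162353515625), 14.340801239013672)
50 141 [491.77619971 -56.04095842 186.59091134]
60 139 [492.16659873 -55.89325544 188.45851806]
133 186 [547. 337. 178.]
180 198 [531. 257.  82.]
215 204 [518. 175.  58.]
245 210 [506. 104.  15.]
310 207 [503. -63.  69.]
444 196 [ 529. -409.   28.]
169 256 [390. 285.  77.]
284 130 [709.  -2.  44.]
250 210 [503.  89.  39.]
300 70 [746. -39. 304.]
```

View pics/crop1.png

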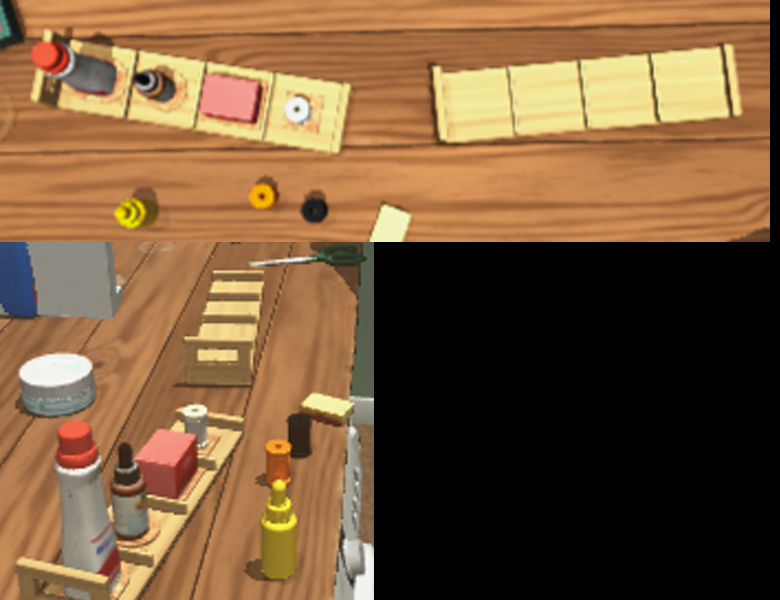

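The crops confirm the choices: white spool, brown dropper. The new rack's tall, slotted board is at its +y (left) end, at 310,207. So the bays run spool, soap, dropper, bottle from +y to -y. Next I fit the poses.

```bash
cat >> h.py <<'E'
def rack(W,ok,c0,half=230):
    """fit rack pose from cloud: min-area rect of rack-height points, trimmed"""
    m=ok&(W[...,2]>5)&(W[...,2]<30)&(abs(W[...,1]-c0[1])<half)&(abs(W[...,0]-c0[0])<95)
    P=W[m][:,:2]; best=None
    for y in np.radians(np.arange(-35,35,.25)):
        c,s=np.cos(y),np.sin(y); Q=P@np.array([[c,-s],[s,c]])
        lo,hi=np.percentile(Q,[1,99],axis=0); w=(hi-lo)[0]
        if best is None or w<best[0]: best=(w,y,lo,hi)
    w,y,lo,hi=best; c,s=np.cos(y),np.sin(y)
    return np.array([[c,-s],[s,c]])@((lo+hi)/2),np.degrees(y),hi-lo
E
python3 - <<'E'
from h import *
a=np.load('pics/top0.npz');im,d=a['im'],a['d'];W=cloud('top',d)
hsv=cv2.cvtColor(im,cv2.COLOR_RGB2HSV); ok=d>0
wood=ok&(hsv[...,2]>170)&(hsv[...,0]>15)&(hsv[...,1]<150)
print(rack(W,wood,(510,-235))); print(rack(W,ok,(525,210))); print(rack(W,wood,(525,210)))
def obj(mask,zlo,zhi,name):
    m=mask&(W[...,2]>zlo)&(W[...,2]<zhi); n,l,st,ce=cv2.connectedComponentsWithStats(m.astype('uint8'))
    i=1+np.argmax(st[1:,4]); q=W[l==i]; print(name,st[i],ce[i].round(1),np.median(q,0).round(),cv2.minAreaRect(q[:,:2].astype('float32')), 'ray',ray('top',ce[i],np.median(q[:,2])).round(1))
box=np.zeros_like(ok);box[165:230,115:275]=1
S=hsv[...,1];H=hsv[...,0];V=hsv[...,2]
red=box&((H<6)|(H>170))&(S>100)
obj(red,165,185,'cap'); obj(red,50,64,'soap'); obj(box&(V<80),85,125,'teat')
obj(box&(S<60)&(V>150),48,64,'spool')
E
```

```text
(array([ 519.00702509, -240.68335939]), np.float64(4.25), array([ 81.69821003, 335.35965486]))
(array([527.3287401 , 218.70568919]), np.float64(-10.5), array([ 83.30703783, 345.52315432]))
(array([526.81110691, 216.78508525]), np.float64(-10.5), array([ 82.66853554, 339.55637995]))
cap [125 180  13  11 116] [130.7 184.7] [550. 343. 177.] ((550.4443359375, 343.650146484375), (23.042537689208984, 25.003313064575195), 6.421379089355469) ray [549.9 342.8 177. ]
soap [200 194  28  21 400] [213.  204.1] [517. 181.  58.] ((518.345458984375, 179.78390502929688), (62.28593063354492, 44.50791931152344), 79.13446807861328) ray [517.6 180.3  57.9]
teat [171 193   7   6  29] [174.2 195.4] [534. 264. 110.] ((533.9268798828125, 265.5987548828125), (8.658690452575684, 10.539155960083008), 17.500574111938477) ray [533.8 263.8 109.9]
spool [239 204  11  11  90] [244.3 208.9] [504. 102.  57.] ((503.5570068359375, 102.24281311035156), (25.441038131713867, 25.677988052368164), 88.79454803466797) ray [503.7 101.4  56.7]
```

arm_command --deltas '[[[0,0,8],[0.03,0.04,0.01],0],[[0,0,17],[0.07,0.09,0.03],0],[[0,0,26],[0.1,0.14,0.04],0],[[0,0,34],[0.13,0.18,0.04],0],[[0,0,42],[0.16,0.22,0.04],0]]'

```text
t: 0.72
tcp_pos: [397.2, -410.5, 262.6]
tool_rot: [0.0, 0.854, 0.521, -0.0]
ft_force: [0.6, -0.3, 0.5]
grip_width: 1.005
gripper_force: 0.0
```

arm_command --deltas '[[[0,0,8],[0.03,0.05,0],0],[[0,0,16],[0.06,0.1,0],0],[[0,0,24],[0.09,0.14,0],0],[[0,0,32],[0.12,0.17,0],0],[[0,0,32],[0.12,0.17,0],0]]'

```text
t: 1.35
tcp_pos: [518.5, -238.2, 262.3]
tool_rot: [-0.0, 0.676, 0.737, 0.001]
ft_force: [-0.5, -0.7, -0.4]
grip_width: 1.002
gripper_force: 0.0
```

```bash
cat >> h.py <<'E'
def wrist(tag=None):
    s=monitor.read_state(); im,d=imaging.get_image('wrist'); c=imaging.calibration('wrist')
    q=s['tool_rot']; Rt=R.from_quat([q[1],q[2],q[3],q[0]]).as_matrix(); T=c['T_tool_cam']
    v,u=np.mgrid[:420,:560]; p=np.stack([(u-c['cx'])/c['fx']*d,(v-c['cy'])/c['fy']*d,d],-1)
    W=(p@T[:3,:3].T+T[:3,3])@Rt.T+s['tcp_pos']
    if tag: cv2.imwrite(f'pics/{tag}.png',im[:,:,::-1])
    np.savez('pics/w.npz',im=im,d=d,W=W)
    return im,d,W,s
def st(s):
    q=s['tool_rot']; M=R.from_quat([q[1],q[2],q[3],q[0]]).as_matrix()
    return 't',round(s['t'],2),'tcp',np.round(s['tcp_pos'],1),'yaw_y',round(np.degrees(np.arctan2(M[1,1],M[0,1])),2),'zax',M[:,2].round(3),'grip',s['grip_width'],s['gripper_force'],'F',np.round(s['ft_force'],1)
E
python3 - <<'E'
from h import *
im,d,W,s=wrist('w1'); print(*st(s))
hsv=cv2.cvtColor(im,cv2.COLOR_RGB2HSV); ok=d>0
wood=ok&(hsv[...,2]>150)&(hsv[...,0]>15)&(hsv[...,1]<150)
print(rack(W,wood,(515,-238))); 
q=W[ok&(W[...,2]>60)&(W[...,2]<75)&(abs(W[...,1]+60)<40)];print(len(q),np.percentile(q,[2,50,98],axis=0).round(1))
E
```

```text
t 1.35 tcp [ 518.5 -238.2  262.3] yaw_y 4.92 zax [ 0.001  0.002 -1.   ] grip 1.0021835099667833 0.0 F [-0.5 -0.7 -0.4]
(array([ 517.57810092, -237.19518176]), np.float64(4.0), array([ 81.63462161, 341.27936336]))
1001 [[464.8 -68.   60.9]
 [504.6 -62.   67.3]
 [544.7 -54.8  69.2]]
```

View pics/w1.png

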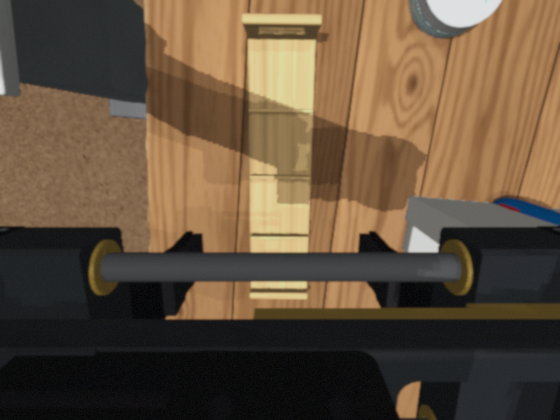

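The wrist view shows the rack vertical in the picture, with the tall board at the top (282,20), dividers at rows 110, 176 and 234, and the low end board at (278,295).

```bash
python3 - <<'E'
from h import *
a=np.load('pics/w.npz');im,d,W=a['im'],a['d'],a['W']
print('table',np.median(W[250:280,330:350,2]), 'floor',[round(float(np.median(W[r-8:r+8,270:290,2])),1) for r in(80,145,205)])
hsv=cv2.cvtColor(im,cv2.COLOR_RGB2HSV)
for r in list(range(8,40,3)): print(r,W[r,282].round(1),end=' ')
print()
for r in list(range(282,302,2)): print(r,W[r,278].round(1),hsv[r,278],end=' ')
print()
# divider rows by gray minima (shadow line), wood side edges
g=cv2.cvtColor(im,cv2.COLOR_RGB2GRAY).astype(int)
for c in (262,278,295):
    for lo,hi in((100,120),(166,186),(226,244)):
        r=lo+np.argmin(g[lo:hi,c]); print(c,r,W[r,c].round(1),end=' ')
    print()
for r in(80,145,205,270): # side edges: where z crosses 5
    z=W[r,:,2]; cc=np.where((z[230:330]>5))[0]+230; print(r,cc.min(),cc.max(),W[r,cc.min()].round(1),W[r,cc.max()].round(1))
E
```

```text
table 348.94174830684733 floor [9.7, 9.6, 9.8]
8 [ 5.024e+02 -2.850e+01 -4.000e-01] 11 [502.7 -31.7  -0.6] 14 [504.6 -57.6  69.2] 17 [504.8 -60.1  68.6] 20 [505.1 -63.1  69. ] 23 [505.3 -65.5  68.1] 26 [505.4 -65.9  59.6] 29 [505.1 -61.3  33.4] 32 [505.4 -64.6  34.2] 35 [505.5 -65.4  25.6] 38 [505.6 -65.5  13.6] 
282 [ 528.1 -391.7    9.1] [ 23  87 206] 284 [ 528.4 -394.6    9.7] [ 23  83 223] 286 [ 528.7 -397.9    9.6] [ 23  84 221] 288 [ 528.9 -400.5   10.9] [ 22 101 166] 290 [ 529.  -400.9   15.9] [ 17 116  92] 292 [ 528.9 -400.2   22.9] [ 19 113 153] 294 [ 529.1 -402.3   24.9] [ 22  88 218] 296 [ 529.5 -406.3   23.4] [ 21  91 222] 298 [ 529.7 -409.4   23.6] [ 19 102 208] 300 [ 531.1 -427.6   -1.3] [ 16 125 177] 
262 113 [ 487.4 -154.3    9.5] 262 174 [ 493.2 -233.    11.6] 262 234 [ 499.4 -316.8   15.2] 
278 112 [ 508.  -151.7   18.4] 278 175 [ 514.7 -231.4   19. ] 278 235 [ 521.8 -315.2   18.5] 
295 113 [ 529.9 -150.7   10.8] 295 175 [ 537.3 -229.7   17.3] 295 235 [ 545.3 -313.    18.9] 
80 248 314 [ 466.9 -115.9    9. ] [ 549.9 -108.8    9.2]
145 249 311 [ 473.1 -196.3    8.3] [ 554.9 -189.2   10.1]
205 250 309 [ 479.5 -278.     8.7] [ 561.1 -270.7    9.9]
270 230 329 [ 502.5 -209.5  349.6] [ 528.5 -207.   350.1]
```

arm_command --deltas '[[[0,0,-3],[0,0.045,0.02],0],[[0,0,-6],[0.002,0.1,0.04],0],[[0,0,-9],[0.004,0.155,0.04],0],[[0,0,-12],[0.005,0.21,0.04],0],[[0,0,-15],[0.006,0.265,0.04],0]]'

```text
t: 2.02
tcp_pos: [522.0, 22.2, 302.5]
tool_rot: [0.0, 0.771, 0.637, -0.0]
ft_force: [0.3, -0.1, 0.5]
grip_width: 1.001
gripper_force: 0.0
```

arm_command --deltas '[[[0,0,0],[0.001,0.055,0],0],[[0,0,0],[0.002,0.11,0],0],[[0,0,0],[0.003,0.17,0],0],[[0,0,0],[0.003,0.21,0],0],[[0,0,0],[0.003,0.21,0],0]]'

```text
t: 2.65
tcp_pos: [524.6, 234.8, 302.2]
tool_rot: [-0.001, 0.768, 0.641, -0.0]
ft_force: [0.3, -1.3, -0.0]
grip_width: 1.0
gripper_force: 0.0
```

```bash
python3 - <<'E'
from h import *
im,d,W,s=wrist('w2'); print(*st(s))
hsv=cv2.cvtColor(im,cv2.COLOR_RGB2HSV); ok=(d>0)&(abs(W[...,0]-525)<90)&(W[...,1]>40)
S=hsv[...,1];H=hsv[...,0];V=hsv[...,2]; red=ok&((H<6)|(H>170))&(S>100)
def obj(mask,zlo,zhi,name):
    m=mask&(W[...,2]>zlo)&(W[...,2]<zhi); n,l,stt,ce=cv2.connectedComponentsWithStats(m.astype('uint8'))
    if n<2: print(name,'none');return
    i=1+np.argmax(stt[1:,4]); q=W[l==i]; r=cv2.minAreaRect(q[:,:2].astype('float32')); print(name,stt[i],ce[i].round(),np.round(r[0],1),np.round(r[1],1),round(r[2],1),q.mean(0).round(1))
obj(red,170,185,'cap'); obj(red,50,64,'soap'); obj(ok&(V<90),108,120,'teat'); obj(ok,70,80,'shoulder')
obj(ok&(S<80)&(V>120),48,64,'spool')
for r in range(60,420,40): pass
wood=ok&(V>130)&(H>15)&(S<150); print(rack(W,wood,(527,218)))
E
```

```text
t 2.65 tcp [524.6 234.8 302.2] yaw_y -10.3 zax [-0.001  0.001 -1.   ] grip 1.0002523659596712 0.0 F [ 0.3 -1.3 -0. ]
cap [272  57  31  31 171] [286.  77.] [549.3 345.4] [22.9 26.4] 64.7 [548.8 342.6 175.3]
soap [272 207  27  33 447] [289. 228.] [528.2 165.7] [57.1 28.9] 43.3 [523.8 166.7  57.2]
teat [278 151  12  12  95] [284. 157.] [534.1 268.6] [11.3 12.1] 34.4 [533.9 268.8 111. ]
shoulder [271 141  26  26 232] [283. 153.] [534.1 268.6] [31.1 31.3] 35.1 [534.2 270.2  73.1]
spool [269  97   8   9  15] [272. 102.] [530.7 333.6] [ 3.5 12.9] 32.0 [530.6 333.6  57.8]
(array([525.4635912 , 220.23932549]), np.float64(-10.25), array([ 82.46830608, 341.34632414]))
```

View pics/w2.png

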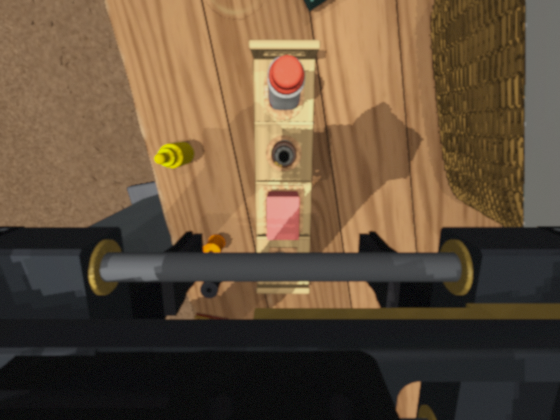

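The wrist view shows the red cap at (287,73), teat at (284,154), soap at (283,215), and the tall board at the top. I refine the cap's position.

```bash
python3 - <<'E'
from h import *
a=np.load('pics/w.npz');im,d,W=a['im'],a['d'],a['W']
hsv=cv2.cvtColor(im,cv2.COLOR_RGB2HSV);S=hsv[...,1];H=hsv[...,0]
red=((H<6)|(H>170))&(S>100)
for r in range(54,100,3): print(r,W[r,287].round(1),red[r,287],hsv[r,287])
for r in (66,70,74): c=np.where(red[r,255:320]&(W[r,255:320,2]>165))[0]+255; print(r,c.min(),c.max(),W[r,c.min()].round(1),W[r,c.max()].round(1))
for c,rs in((284,range(38,58,2)),(300,range(116,128,2)),(300,range(174,186,2)),(280,range(282,298,2))): 
  print([ (r,W[r,c].round(1).tolist()) for r in rs])
E
```

```text
54 [560.8 389.9  33.8] False [ 11 143 169]
57 [552.4 357.9 176. ] False [  6 161 228]
60 [551.8 355.2 177.6] False [  6 152 228]
63 [551.5 353.1 176.4] False [  7 153 228]
66 [551.1 350.8 176.3] False [  6 152 228]
69 [550.7 348.4 176.4] False [  7 152 228]
72 [550.2 345.8 177.7] False [  7 154 229]
75 [549.8 343.5 177.3] False [  7 153 229]
78 [549.4 341.2 176.4] False [  6 152 228]
81 [549.  338.9 175.8] False [  7 144 228]
84 [548.6 336.4 176.1] False [  6 162 227]
87 [548.2 334.1 174.6] True [  4 185 175]
90 [548.4 333.5 158.1] True [  5 185 183]
93 [548.  331.2 155. ] True [  4 161 169]
96 [547.9 329.3 146.2] False [ 22  16 180]
99 [548.4 329.  117.1] False [ 23  20 102]
66 273 300 [539.2 353.  175.9] [562.1 348.7 176.6]
70 272 302 [537.7 350.1 175.3] [563.5 345.5 175. ]
74 272 301 [537.1 347.  175. ] [562.  342.4 175.5]
[(38, [562.2, 417.8, -1.1]), (40, [558.1, 398.7, 66.0]), (42, [557.6, 395.9, 69.0]), (44, [557.2, 393.9, 68.3]), (46, [556.9, 392.1, 67.3]), (48, [556.6, 390.2, 66.0]), (50, [556.5, 389.5, 59.8]), (52, [557.4, 393.0, 33.6]), (54, [557.1, 391.0, 31.8]), (56, [550.0, 359.2, 175.7])]
[(116, [566.1, 312.1, 11.3]), (118, [565.8, 309.5, 9.6]), (120, [565.2, 306.7, 11.2]), (122, [564.1, 303.9, 22.3]), (124, [563.8, 301.3, 20.7]), (126, [564.0, 298.6, 9.3])]
[(174, [552.7, 230.5, 9.5]), (176, [552.2, 227.6, 9.5]), (178, [551.7, 224.5, 8.9]), (180, [551.2, 221.9, 10.7]), (182, [550.3, 221.0, 22.2]), (184, [549.8, 218.1, 22.6])]
[(282, [491.8, 62.2, 8.9]), (284, [491.6, 60.9, 13.1]), (286, [491.5, 60.1, 18.3]), (288, [491.5, 59.8, 24.0]), (290, [490.9, 56.6, 24.4]), (292, [490.1, 52.5, 23.3]), (294, [486.8, 34.9, -1.5]), (296, [486.2, 31.2, -1.5])]
```

arm_command --deltas '[[[0,0,0],[0.013,0.056,-0.02],0],[[0,0,0],[0.0257,0.1115,-0.03],0],[[0,0,0],[0.0257,0.1115,-0.08],0],[[0,0,0],[0.0257,0.1115,-0.125],0],[[0,0,0],[0.0257,0.1115,-0.158],0]]'

```text
t: 3.32
tcp_pos: [552.2, 339.8, 141.8]
tool_rot: [0.001, 0.77, 0.638, -0.002]
ft_force: [0.3, -1.0, 0.0]
grip_width: 0.999
gripper_force: 0.0
```

arm_command --deltas '[[[0,0,0],[0,0,0],0],[[0,0,0],[0,0,0],1],[[0,0,0],[0,0,0],1],[[0,0,0],[0,0,0],1],[[0,0,0],[0,0,0],1]]' --squeeze 25

```text
t: 3.95
tcp_pos: [551.4, 344.4, 145.3]
tool_rot: [0.0, 0.769, 0.639, 0.001]
ft_force: [0.9, 0.1, 0.6]
grip_width: 0.631
gripper_force: 0.0
```

arm_command --deltas '[[[0,0,0],[0,0,0],1],[[0,0,0],[0,0,0],1],[[0,0,0],[0,0,0],1],[[0,0,0],[0,0,0],1],[[0,0,0],[0,0,0],1]]'

```text
t: 4.58
tcp_pos: [550.5, 344.8, 144.9]
tool_rot: [-0.0, 0.769, 0.64, -0.0]
ft_force: [-3.3, -0.2, 4.9]
grip_width: 0.368
gripper_force: 30.9
```

```bash
python3 - <<'E'
from h import *
print(*st(monitor.read_state()))
E
```

```text
t 4.58 tcp [550.5 344.8 144.9] yaw_y -10.47 zax [-0.001  0.    -1.   ] grip 0.3683590203939278 30.93123018712504 F [-3.3 -0.2  4.9]
```

arm_command --deltas '[[[0,0,0],[0,0,0.015],1],[[0,0,0],[0,0,0.045],1],[[0,0,0],[0,0,0.08],1],[[0,0,0],[0,-0.01,0.115],1],[[0,0,0],[0,-0.03,0.135],1]]'

```text
t: 5.2
tcp_pos: [551.8, 314.8, 281.8]
tool_rot: [0.0, 0.768, 0.64, 0.002]
ft_force: [0.3, 1.2, -2.9]
grip_width: 0.372
gripper_force: 28.1
```

arm_command --deltas '[[[0,0,1],[-0.001,-0.035,0],1],[[0,0,2],[-0.003,-0.08,0],1],[[0,0,3],[-0.005,-0.13,0],1],[[0,0,4],[-0.006,-0.18,0],1],[[0,0,5],[-0.008,-0.23,0],1]]'

```text
t: 5.82
tcp_pos: [543.3, 81.6, 279.7]
tool_rot: [0.001, 0.74, 0.672, 0.0]
ft_force: [1.1, -0.1, -3.2]
grip_width: 0.368
gripper_force: 28.0
```

arm_command --deltas '[[[0,0,1],[-0.002,-0.05,0],1],[[0,0,2],[-0.003,-0.1,0],1],[[0,0,3],[-0.005,-0.15,0],1],[[0,0,4],[-0.006,-0.2,0],1],[[0,0,5],[-0.008,-0.25,0],1]]'

```text
t: 6.45
tcp_pos: [534.8, -168.3, 279.8]
tool_rot: [0.001, 0.71, 0.704, -0.0]
ft_force: [-0.6, 0.4, -3.1]
grip_width: 0.365
gripper_force: 28.0
```

arm_command --deltas '[[[0,0,1],[-0.002,-0.05,0],1],[[0,0,2],[-0.004,-0.1,0],1],[[0,0,3],[-0.006,-0.145,0],1],[[0,0,4],[-0.008,-0.18,0],1],[[0,0,4.7],[-0.008,-0.195,0],1]]'

```text
t: 7.08
tcp_pos: [525.8, -364.3, 279.0]
tool_rot: [0.0, 0.682, 0.731, -0.001]
ft_force: [-0.4, -0.9, -3.0]
grip_width: 0.373
gripper_force: 27.9
```

arm_command --deltas '[[[0,0,0],[0,0,0],1],[[0,0,0],[0,0,0],1],[[0,0,0],[0,0,-0.02],1],[[0,0,0],[0,0,-0.05],1],[[0,0,0],[0,0,-0.07],1]]'

```text
t: 7.7
tcp_pos: [527.2, -358.7, 208.5]
tool_rot: [-0.001, 0.68, 0.733, 0.0]
ft_force: [0.3, 0.4, -3.8]
grip_width: 0.373
gripper_force: 27.8
```

```bash
python3 - <<'E'
from h import *
s=monitor.read_state();im,d=imaging.get_image('side');cv2.imwrite('pics/s2.png',im[:,:,::-1]);print(*st(s));print(*st(monitor.read_state()))
E
```

```text
t 7.7 tcp [ 527.2 -358.7  208.5] yaw_y 4.35 zax [-0.001  0.001 -1.   ] grip 0.37335123195391545 27.821054412634112 F [ 0.3  0.4 -3.8]
t 7.75 tcp [ 525.9 -358.4  205.8] yaw_y 4.34 zax [-0.004  0.003 -1.   ] grip 0.3699939684135227 27.832780976314098 F [-1.3  0.4 -4.7]
```

View pics/s2.png

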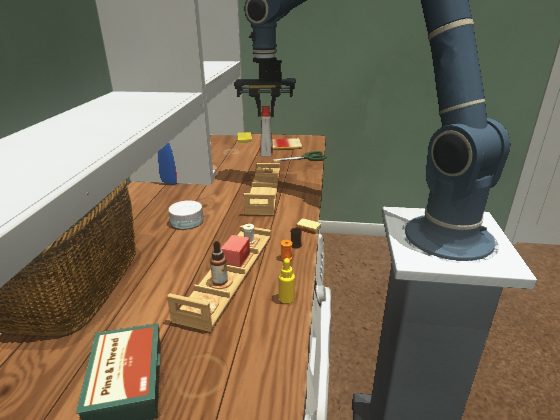

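The bottle hangs upright at (267,135) above the far bay of the new rack. I lower it.

arm_command --deltas '[[[0,0,0],[0,0,-0.02],1],[[0,0,0],[0,0,-0.04],1],[[0,0,0],[0,0,-0.056],1],[[0,0,0],[0,0,-0.064],1],[[0,0,0],[0,0,-0.066],1]]'

```text
t: 8.38
tcp_pos: [527.1, -360.8, 143.0]
tool_rot: [-0.0, 0.681, 0.733, 0.0]
ft_force: [0.5, -1.0, -2.4]
grip_width: 0.376
gripper_force: 27.8
```

arm_command --deltas '[[[0,0,0],[0,0,0],1],[[0,0,0],[0,0,-0.001],1],[[0,0,0],[0,0,-0.001],1],[[0,0,0],[0,0,-0.001],1],[[0,0,0],[0,0,-0.001],1]]'

```text
t: 9.0
tcp_pos: [527.2, -360.8, 142.7]
tool_rot: [0.0, 0.681, 0.733, 0.0]
ft_force: [-0.3, -0.5, -3.2]
grip_width: 0.37
gripper_force: 27.8
```

Still hanging (-3 N), so about 1 mm lower, then open.

arm_command --deltas '[[[0,0,0],[0,0,-0.001],1],[[0,0,0],[0,0,-0.001],1],[[0,0,0],[0,0,-0.0015],1],[[0,0,0],[0,0,-0.0015],0.55],[[0,0,0],[0,0,-0.0015],0.4]]'

```text
t: 9.62
tcp_pos: [527.8, -361.4, 141.8]
tool_rot: [0.001, 0.681, 0.732, 0.0]
ft_force: [-0.4, -0.8, 3.5]
grip_width: 0.491
gripper_force: 1.8
```

arm_command --deltas '[[[0,0,0],[0,0,0],0.2],[[0,0,0],[0,0,0],0],[[0,0,0],[0,0,0.02],0],[[0,0,0],[0,0,0.06],0],[[0,0,0],[0,0,0.11],0]]'

```text
t: 10.25
tcp_pos: [526.6, -360.3, 252.4]
tool_rot: [-0.001, 0.681, 0.733, 0.0]
ft_force: [0.3, -0.6, -0.4]
grip_width: 0.982
gripper_force: 0.0
```

arm_command --deltas '[[[0,0,-2],[0.001,0.05,0.01],0],[[0,0,-4],[0.002,0.11,0.02],0],[[0,0,-6],[0.003,0.17,0.02],0],[[0,0,-8],[0.004,0.23,0.02],0],[[0,0,-10],[0.005,0.29,0.02],0]]'

```text
t: 10.88
tcp_pos: [532.1, -68.6, 272.5]
tool_rot: [0.001, 0.742, 0.67, 0.0]
ft_force: [2.1, 0.3, -1.1]
grip_width: 0.999
gripper_force: 0.0
```

arm_command --deltas '[[[0,0,-2],[0.001,0.06,0],0],[[0,0,-4],[0.002,0.12,0],0],[[0,0,-4.7],[0.002,0.18,0],0],[[0,0,-4.7],[0.003,0.23,0],0],[[0,0,-4.7],[0.003,0.25,0],0]]'

```text
t: 11.5
tcp_pos: [534.2, 183.6, 272.5]
tool_rot: [-0.0, 0.767, 0.642, 0.001]
ft_force: [0.9, 1.1, 0.4]
grip_width: 1.0
gripper_force: 0.0
```

arm_command --deltas '[[[0,0,0],[0,0,0],0],[[0,0,0],[0,0,0],0],[[0,0,0],[0,0,0],0],[[0,0,0],[0,0,0],0],[[0,0,0],[0,0,0],0]]'

```text
t: 12.12
tcp_pos: [535.3, 178.7, 271.1]
tool_rot: [0.0, 0.769, 0.639, 0.0]
ft_force: [-0.4, -0.4, 0.1]
grip_width: 0.995
gripper_force: 0.0
```

```bash
cat > look.py <<'E'
from h import *
im,d,W,s=wrist('w'+str(int(monitor.read_state()['t']*100))); print(*st(s))
hsv=cv2.cvtColor(im,cv2.COLOR_RGB2HSV); ok=(d>0)&(abs(W[...,0]-525)<90)&(W[...,1]>40)&(W[...,1]<300)
S=hsv[...,1];H=hsv[...,0];V=hsv[...,2]
def obj(mask,zlo,zhi,name):
    m=mask&(W[...,2]>zlo)&(W[...,2]<zhi); n,l,stt,ce=cv2.connectedComponentsWithStats(m.astype('uint8'))
    if n<2: print(name,'none');return
    i=1+np.argmax(stt[1:,4]); q=W[l==i]; r=cv2.minAreaRect(q[:,:2].astype('float32')); print(name,stt[i],ce[i].round(),np.round(r[0],1),np.round(r[1],1),round(r[2],1),q.mean(0).round(1))
obj(ok,108,120,'teat'); obj(ok,70,80,'shoulder');obj(ok&(H>160)|ok&(H<8)&(S>80),52,62,'soap');obj(ok&(S<70)&(V>120),52,60,'spool')
E
python3 look.py
```

```text
t 12.12 tcp [535.3 178.7 271.1] yaw_y -10.55 zax [ 0. -0. -1.] grip 0.9951532868947729 0.0 F [-0.4 -0.4  0.1]
teat [257 100  13  13 126] [263. 106.] [534.1 268.5] [11.4 12.2] 3.3 [534.2 268.4 111.1]
shoulder [251  93  29  31 306] [266. 109.] [534.2 268.8] [32.3 31.4] 79.4 [535.  267.1  73.1]
soap [ 248  158   37   50 1744] [266. 183.] [517.6 182.3] [61.4 44.5] 79.6 [517.8 182.9  57.2]
spool [256 234  21  18 289] [266. 243.] [502.2 105. ] [23.5 26.2] 78.7 [502.3 104.6  55.8]
```

arm_command --deltas '[[[0,0,0],[0,0.04,-0.03],0],[[0,0,0],[-0.001,0.08,-0.06],0],[[0,0,0],[-0.001,0.0893,-0.09],0],[[0,0,0],[-0.001,0.0893,-0.12],0],[[0,0,0],[-0.001,0.0893,-0.15],0]]'

```text
t: 12.8
tcp_pos: [534.2, 268.7, 120.1]
tool_rot: [-0.0, 0.769, 0.64, 0.0]
ft_force: [0.2, 0.1, -0.6]
grip_width: 1.002
gripper_force: 0.0
```

arm_command --deltas '[[[0,0,0],[0,0,0],0.2],[[0,0,0],[0,0,-0.02],0.2],[[0,0,0],[0,0,-0.045],0.2],[[0,0,0],[0,0,-0.062],0.2],[[0,0,0],[0,0,-0.07],0.2]]'

```text
t: 13.42
tcp_pos: [534.0, 268.4, 50.3]
tool_rot: [-0.0, 0.769, 0.639, -0.0]
ft_force: [-0.3, 0.0, 0.9]
grip_width: 0.802
gripper_force: 0.0
```

arm_command --deltas '[[[0,0,0],[0,0,0],1],[[0,0,0],[0,0,0],1],[[0,0,0],[0,0,0],1],[[0,0,0],[0,0,0],1],[[0,0,0],[0,0,0],1]]' --squeeze 12

```text
t: 14.05
tcp_pos: [534.3, 268.6, 51.4]
tool_rot: [0.0, 0.769, 0.639, 0.0]
ft_force: [-0.2, -1.4, 0.7]
grip_width: 0.363
gripper_force: 12.0
```

arm_command --deltas '[[[0,0,0],[0,0,0],1],[[0,0,0],[0,0,0],1],[[0,0,0],[0,0,0],1],[[0,0,0],[0,0,0],1],[[0,0,0],[0,0,0],1]]'

```text
t: 14.68
tcp_pos: [534.3, 268.6, 51.3]
tool_rot: [0.0, 0.769, 0.639, 0.0]
ft_force: [-0.6, -1.3, 6.5]
grip_width: 0.362
gripper_force: 12.0
```

arm_command --deltas '[[[0,0,0],[0,0,0.015],1],[[0,0,0],[0,0,0.045],1],[[0,0,0],[0,0,0.075],1],[[0,0,1],[0,-0.02,0.09],1],[[0,0,2],[-0.001,-0.06,0.09],1]]'

```text
t: 15.3
tcp_pos: [533.6, 210.5, 143.3]
tool_rot: [0.0, 0.756, 0.654, 0.002]
ft_force: [0.0, -0.5, -0.6]
grip_width: 0.362
gripper_force: 12.0
```

arm_command --deltas '[[[0,0,1],[-0.001,-0.05,0],1],[[0,0,2],[-0.003,-0.1,0],1],[[0,0,3],[-0.004,-0.15,0],1],[[0,0,4],[-0.005,-0.2,0],1],[[0,0,6],[-0.006,-0.25,0],1]]'

```text
t: 15.92
tcp_pos: [526.9, -43.0, 141.6]
tool_rot: [0.0, 0.722, 0.692, 0.0]
ft_force: [-0.1, 0.5, -1.0]
grip_width: 0.361
gripper_force: 12.0
```

arm_command --deltas '[[[0,0,2],[-0.001,-0.05,0],1],[[0,0,4],[-0.003,-0.1,0],1],[[0,0,5],[-0.005,-0.15,0],1],[[0,0,6.7],[-0.007,-0.2,0],1],[[0,0,6.7],[-0.007,-0.225,0],1]]'

```text
t: 16.55
tcp_pos: [519.2, -270.2, 141.2]
tool_rot: [0.0, 0.682, 0.731, -0.0]
ft_force: [-1.1, 1.2, -1.4]
grip_width: 0.365
gripper_force: 12.0
```

arm_command --deltas '[[[0,0,0],[0,-0.0085,0],1],[[0,0,0],[0,-0.0085,0],1],[[0,0,0],[0,-0.0085,-0.03],1],[[0,0,0],[0,-0.0085,-0.055],1],[[0,0,0],[0,-0.0085,-0.07],1]]'

```text
t: 17.18
tcp_pos: [520.1, -272.7, 70.2]
tool_rot: [-0.001, 0.68, 0.734, 0.0]
ft_force: [0.3, 0.3, -0.4]
grip_width: 0.365
gripper_force: 12.0
```

```bash
python3 look.py; python3 - <<'E'
from h import *
W=np.load('pics/w.npz')['W']
m=(W[...,2]>12)&(W[...,2]<64)&(abs(W[...,0]-520)<40)&(W[...,1]<-235)&(W[...,1]>-300)
for z in range(14,60,6):
    q=W[m&(abs(W[...,2]-z)<3)]; print(z,len(q),q.min(0).round() if len(q) else '',q.max(0).round() if len(q) else '')
E
ls -t pics | head -3
```

```text
t 17.18 tcp [ 520.1 -272.7   70.2] yaw_y 4.37 zax [-0.001  0.001 -1.   ] grip 0.36478238111923506 11.999674269463867 F [ 0.3  0.3 -0.4]
teat none
shoulder none
soap none
spool none
14 0  
20 41 [ 481. -238.   21.] [ 521. -235.   23.]
26 102 [ 480. -238.   23.] [ 517. -235.   25.]
32 14 [ 505. -265.   33.] [ 524. -256.   35.]
38 64 [ 505. -266.   35.] [ 535. -255.   41.]
44 111 [ 504. -268.   41.] [ 534. -255.   47.]
50 120 [ 504. -267.   47.] [ 535. -255.   53.]
56 125 [ 504. -267.   53.] [ 535. -255.   59.]
w.npz
w1717.png
w1212.png
```

arm_command --deltas '[[[0,0,0],[0,-0.001,-0.008],1],[[0,0,0],[0,-0.001,-0.015],1],[[0,0,0],[0,-0.001,-0.019],1],[[0,0,0],[0,-0.001,-0.021],1],[[0,0,0],[0,-0.001,-0.0215],1]]'

```text
t: 17.85
tcp_pos: [520.2, -276.0, 49.7]
tool_rot: [0.0, 0.681, 0.733, 0.0]
ft_force: [-0.6, 0.0, 0.8]
grip_width: 0.361
gripper_force: 12.0
```

arm_command --deltas '[[[0,0,0],[0,0,0],1],[[0,0,0],[0,0,0],1],[[0,0,0],[0,0,-0.001],1],[[0,0,0],[0,0,-0.001],1],[[0,0,0],[0,0,-0.001],1]]'

```text
t: 18.48
tcp_pos: [520.1, -275.9, 48.6]
tool_rot: [-0.0, 0.681, 0.733, 0.0]
ft_force: [-0.1, 0.2, -1.2]
grip_width: 0.364
gripper_force: 12.0
```

arm_command --deltas '[[[0,0,0],[0,0,-0.0007],1],[[0,0,0],[0,0,-0.0007],1],[[0,0,0],[0,0,-0.0007],0.6],[[0,0,0],[0,0,-0.0007],0.5],[[0,0,0],[0,0,-0.0007],0.2]]'

```text
t: 19.1
tcp_pos: [520.1, -276.0, 47.6]
tool_rot: [-0.0, 0.681, 0.733, 0.0]
ft_force: [-0.6, 0.5, 1.2]
grip_width: 0.534
gripper_force: 0.0
```

arm_command --deltas '[[[0,0,0],[0,0,0],0],[[0,0,0],[0,0,0.01],0],[[0,0,0],[0,0,0.04],0],[[0,0,0],[0,0,0.09],0],[[0,0,0],[0,0,0.14],0]]'

```text
t: 19.73
tcp_pos: [520.1, -275.8, 189.9]
tool_rot: [0.0, 0.681, 0.733, 0.0]
ft_force: [0.8, -0.8, -1.1]
grip_width: 0.985
gripper_force: 0.0
```

arm_command --deltas '[[[0,0,-3],[0,0.05,0],0],[[0,0,-6],[-0.001,0.11,-0.02],0],[[0,0,-9],[-0.001,0.17,-0.04],0],[[0,0,-12],[-0.002,0.23,-0.04],0],[[0,0,-14.7],[-0.002,0.29,-0.04],0]]'

```text
t: 20.35
tcp_pos: [518.0, 16.0, 148.5]
tool_rot: [0.0, 0.769, 0.639, 0.0]
ft_force: [0.5, 0.2, -0.2]
grip_width: 1.001
gripper_force: 0.0
```

arm_command --deltas '[[[0,0,0],[0,0.06,0],0],[[0,0,0],[0,0.115,0],0],[[0,0,0],[0,0.155,-0.01],0],[[0,0,0],[-0.0005,0.1685,-0.03],0],[[0,0,0],[-0.0005,0.1685,-0.06],0]]'

```text
t: 20.98
tcp_pos: [518.3, 185.2, 88.9]
tool_rot: [0.0, 0.768, 0.641, 0.002]
ft_force: [-0.1, 0.3, -0.2]
grip_width: 1.002
gripper_force: 0.0
```

arm_command --deltas '[[[0,0,0],[0,0,0],0],[[0,0,0],[0,0,-0.025],0],[[0,0,0],[0,0,-0.05],0],[[0,0,0],[0,0,-0.066],0.2],[[0,0,0],[0,0,-0.066],0.4]]'

```text
t: 21.6
tcp_pos: [517.5, 182.3, 21.8]
tool_rot: [-0.0, 0.769, 0.639, -0.0]
ft_force: [-0.2, -0.2, -0.2]
grip_width: 0.857
gripper_force: 0.0
```

arm_command --deltas '[[[0,0,0],[0,0,0],1],[[0,0,0],[0,0,0],1],[[0,0,0],[0,0,0],1],[[0,0,0],[0,0,0],1],[[0,0,0],[0,0,0],1]]'

```text
t: 22.22
tcp_pos: [518.1, 182.7, 22.6]
tool_rot: [0.0, 0.769, 0.639, 0.0]
ft_force: [-1.6, -0.5, 7.0]
grip_width: 0.544
gripper_force: 12.0
```

arm_command --deltas '[[[0,0,0],[0,0,0.015],1],[[0,0,0],[0,0,0.045],1],[[0,0,0],[0,0,0.075],1],[[0,0,1],[0,-0.02,0.09],1],[[0,0,2],[0,-0.06,0.09],1]]' --squeeze 16

```text
t: 22.85
tcp_pos: [518.4, 124.3, 114.0]
tool_rot: [0.0, 0.756, 0.654, 0.002]
ft_force: [0.1, 0.2, -2.1]
grip_width: 0.542
gripper_force: 16.0
```

arm_command --deltas '[[[0,0,2],[0,-0.05,0],1],[[0,0,4],[-0.001,-0.1,0],1],[[0,0,6],[-0.001,-0.15,0],1],[[0,0,8],[-0.002,-0.2,0],1],[[0,0,10],[-0.003,-0.24,0],1]]'

```text
t: 23.48
tcp_pos: [514.1, -119.8, 112.2]
tool_rot: [0.0, 0.698, 0.716, -0.0]
ft_force: [0.2, 0.8, -1.0]
grip_width: 0.543
gripper_force: 16.0
```

arm_command --deltas '[[[0,0,2],[-0.001,-0.04,0],1],[[0,0,2.7],[-0.001,-0.074,0],1],[[0,0,2.7],[-0.001,-0.074,0],1],[[0,0,2.7],[-0.001,-0.074,-0.025],1],[[0,0,2.7],[-0.001,-0.074,-0.05],1]]'

```text
t: 24.1
tcp_pos: [513.8, -190.5, 62.0]
tool_rot: [0.0, 0.68, 0.733, 0.0]
ft_force: [0.2, 0.0, -1.5]
grip_width: 0.544
gripper_force: 16.0
```

```bash
python3 - <<'E'
from h import *
im,d,W,s=wrist('w3'); print(*st(s))
hsv=cv2.cvtColor(im,cv2.COLOR_RGB2HSV);H=hsv[...,0];S=hsv[...,1]
q=W[((H<8)|(H>165))&(S>80)&(abs(W[...,0]-515)<50)&(abs(W[...,1]+190)<60)&(W[...,2]<110)&(W[...,2]>30)]
print(len(q),np.percentile(q,[1,50,99],axis=0).round(1))
E
```

```text
t 24.1 tcp [ 513.8 -190.5   62. ] yaw_y 4.25 zax [ 0.001  0.    -1.   ] grip 0.544125997400986 15.998664741637185 F [ 0.2  0.  -1.5]
7865 [[ 490.1 -204.8   60.3]
 [ 512.5 -170.7   96.2]
 [ 535.2 -159.3   97.8]]
```

View pics/w3.png

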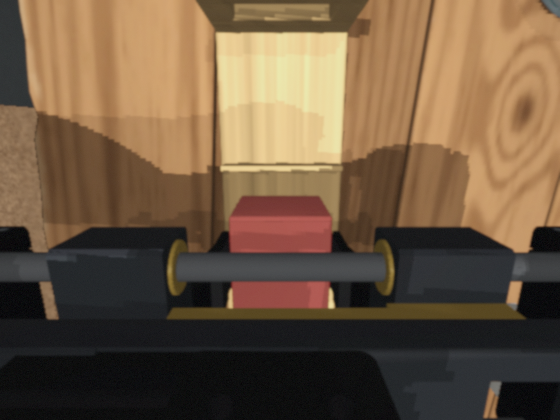

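The soap (280,250) is held squarely over its bay, with the divider at row 167 in front of it. I lower it.

arm_command --deltas '[[[0,0,0],[0,0,-0.012],1],[[0,0,0],[0,0,-0.026],1],[[0,0,0],[0,0,-0.037],1],[[0,0,0],[0,0,-0.041],1],[[0,0,0],[0,0,-0.042],1]]'

```text
t: 24.78
tcp_pos: [513.7, -191.4, 19.8]
tool_rot: [-0.0, 0.681, 0.733, 0.0]
ft_force: [0.7, 0.6, -1.8]
grip_width: 0.542
gripper_force: 16.0
```

arm_command --deltas '[[[0,0,0],[0,0,-0.001],1],[[0,0,0],[0,0,-0.001],1],[[0,0,0],[0,0,-0.001],0.42],[[0,0,0],[0,0,-0.001],0.3],[[0,0,0],[0,0,-0.001],0.2]]'

```text
t: 25.4
tcp_pos: [513.7, -191.5, 18.9]
tool_rot: [0.0, 0.681, 0.733, 0.0]
ft_force: [-0.0, -0.2, 0.3]
grip_width: 0.72
gripper_force: 0.0
```

arm_command --deltas '[[[0,0,0],[0,0,0],0],[[0,0,0],[0,0,0.01],0],[[0,0,0],[0,0,0.04],0],[[0,0,0],[0,0,0.09],0],[[0,0,0],[0,0,0.14],0]]'

```text
t: 26.02
tcp_pos: [513.5, -191.2, 160.8]
tool_rot: [-0.0, 0.681, 0.733, 0.0]
ft_force: [0.7, -1.0, -0.2]
grip_width: 0.997
gripper_force: 0.0
```

arm_command --deltas '[[[0,0,-4],[-0.002,0.05,0],0],[[0,0,-8],[-0.004,0.1,0],0],[[0,0,-12],[-0.007,0.15,0],0],[[0,0,-14.7],[-0.01,0.2,0],0],[[0,0,-14.7],[-0.012,0.24,0],0]]'

```text
t: 26.65
tcp_pos: [501.3, 50.9, 159.8]
tool_rot: [0.0, 0.768, 0.64, 0.001]
ft_force: [0.1, 0.1, -0.1]
grip_width: 1.002
gripper_force: 0.0
```

arm_command --deltas '[[[0,0,0],[0,0.01,0],0],[[0,0,0],[0,0.01,0],0],[[0,0,0],[0,0.01,0],0],[[0,0,0],[0,0.01,0],0],[[0,0,0],[0,0.01,0],0]]'

```text
t: 27.28
tcp_pos: [501.7, 57.6, 158.8]
tool_rot: [0.0, 0.769, 0.639, -0.0]
ft_force: [0.1, -0.6, 0.2]
grip_width: 1.0
gripper_force: 0.0
```

```bash
python3 look.py
```

```text
t 27.27 tcp [501.7  57.6 158.8] yaw_y -10.59 zax [-0. -0. -1.] grip 0.9996165903245682 0.0 F [ 0.1 -0.6  0.2]
teat none
shoulder none
soap none
spool [256 139  32  32 756] [271. 154.] [502.1 102.8] [26.3 26.6] 79.5 [502.  103.1  55.8]
```

arm_command --deltas '[[[0,0,0],[0.0003,0.03,-0.02],0],[[0,0,0],[0.0003,0.0445,-0.05],0],[[0,0,0],[0.0003,0.0445,-0.08],0],[[0,0,0],[0.0003,0.0445,-0.115],0.2],[[0,0,0],[0.0003,0.0445,-0.14],0.3]]' --squeeze 7

```text
t: 27.95
tcp_pos: [501.5, 102.7, 17.4]
tool_rot: [-0.0, 0.769, 0.639, -0.001]
ft_force: [-0.2, -0.0, 0.3]
grip_width: 0.858
gripper_force: 0.0
```

arm_command --deltas '[[[0,0,0],[0,0,0],0.4],[[0,0,0],[0,0,0],1],[[0,0,0],[0,0,0],1],[[0,0,0],[0,0,0],1],[[0,0,0],[0,0,0],1]]'

```text
t: 28.58
tcp_pos: [502.3, 103.0, 19.4]
tool_rot: [0.0, 0.769, 0.639, 0.0]
ft_force: [-0.5, -1.5, 2.3]
grip_width: 0.317
gripper_force: 7.0
```

arm_command --deltas '[[[0,0,0],[0,0,0],1],[[0,0,0],[0,0,0],1],[[0,0,0],[0,0,0],1],[[0,0,0],[0,0,0],1],[[0,0,0],[0,0,0],1]]'

```text
t: 29.2
tcp_pos: [502.3, 103.0, 19.4]
tool_rot: [0.0, 0.769, 0.639, 0.0]
ft_force: [-1.1, -0.9, 5.7]
grip_width: 0.321
gripper_force: 7.0
```

arm_command --deltas '[[[0,0,0],[0,0,0.015],1],[[0,0,0],[0,0,0.045],1],[[0,0,0],[0,0,0.075],1],[[0,0,1],[0,-0.015,0.09],1],[[0,0,3],[0,-0.045,0.09],1]]'

```text
t: 29.82
tcp_pos: [502.9, 59.3, 111.1]
tool_rot: [0.001, 0.75, 0.661, 0.002]
ft_force: [-0.3, -0.6, -0.5]
grip_width: 0.32
gripper_force: 7.0
```

arm_command --deltas '[[[0,0,3],[0.001,-0.045,0],1],[[0,0,6],[0.003,-0.09,0],1],[[0,0,9],[0.004,-0.13,0],1],[[0,0,11.7],[0.0057,-0.155,0],1],[[0,0,11.7],[0.0057,-0.1653,0],1]]'

```text
t: 30.45
tcp_pos: [507.5, -108.8, 109.2]
tool_rot: [0.0, 0.682, 0.731, 0.0]
ft_force: [-0.1, 0.5, 0.2]
grip_width: 0.323
gripper_force: 7.0
```

arm_command --deltas '[[[0,0,0],[0,0,0],1],[[0,0,0],[0,0,0],1],[[0,0,0],[0,0,-0.02],1],[[0,0,0],[0,0,-0.045],1],[[0,0,0],[0,0,-0.06],1]]'

```text
t: 31.08
tcp_pos: [506.5, -106.4, 46.8]
tool_rot: [-0.001, 0.68, 0.733, -0.001]
ft_force: [-0.1, 0.6, -0.1]
grip_width: 0.32
gripper_force: 7.0
```

```bash
python3 - <<'E'
from h import *
print(*st(monitor.read_state()))
im,d,W,s=wrist('w4'); print(*st(s))
q=W[(abs(W[...,0]-508)<16)&(abs(W[...,1]+107)<22)&(W[...,2]<110)&(W[...,2]>35)]
print(len(q),np.percentile(q,[1,50,99],axis=0).round(1))
b=W[(abs(W[...,0]-508)<16)&(abs(W[...,1]+67)<15)&(W[...,2]<66)&(W[...,2]>35)]; print(len(b),np.percentile(b,[2,98],axis=0).round(1) if len(b) else '')
E
```

```text
t 31.07 tcp [ 506.5 -106.4   46.8] yaw_y 4.28 zax [-0.003  0.001 -1.   ] grip 0.3199880827794513 6.999155125886318 F [-0.1  0.6 -0.1]
t 31.07 tcp [ 506.5 -106.4   46.8] yaw_y 4.28 zax [-0.003  0.001 -1.   ] grip 0.3199880827794513 6.999155125886318 F [-0.1  0.6 -0.1]
3099 [[ 492.2 -119.    41.4]
 [ 507.9 -105.9   82.2]
 [ 523.8  -93.    96.3]]
162 [[492.9 -58.1  58.1]
 [523.2 -54.4  65.9]]
```

arm_command --deltas '[[[0,0,0],[0,0,-0.01],1],[[0,0,0],[0,0,-0.02],1],[[0,0,0],[0,0,-0.028],1],[[0,0,0],[0,0,-0.032],1],[[0,0,0],[0,0,-0.032],1]]'

```text
t: 31.75
tcp_pos: [507.7, -107.2, 16.8]
tool_rot: [0.0, 0.681, 0.733, 0.0]
ft_force: [-0.8, 1.0, -0.2]
grip_width: 0.323
gripper_force: 7.0
```

arm_command --deltas '[[[0,0,0],[0,0,-0.0005],1],[[0,0,0],[0,0,-0.001],1],[[0,0,0],[0,0,-0.001],1],[[0,0,0],[0,0,-0.001],1],[[0,0,0],[0,0,-0.001],1]]'

```text
t: 32.38
tcp_pos: [507.9, -107.3, 16.3]
tool_rot: [0.0, 0.681, 0.733, 0.0]
ft_force: [-1.7, -1.0, 6.3]
grip_width: 0.319
gripper_force: 7.0
```

arm_command --deltas '[[[0,0,0],[0,0,0],0.65],[[0,0,0],[0,0,0],0.55],[[0,0,0],[0,0,0],0.4],[[0,0,0],[0,0,0],0.2],[[0,0,0],[0,0,0],0]]'

```text
t: 33.0
tcp_pos: [507.6, -107.2, 15.8]
tool_rot: [-0.0, 0.681, 0.733, 0.0]
ft_force: [0.6, 0.8, -0.4]
grip_width: 0.705
gripper_force: 0.0
```

arm_command --deltas '[[[0,0,0],[0,0,0],0],[[0,0,0],[0,0,0.01],0],[[0,0,0],[0,0,0.04],0],[[0,0,0],[0,0,0.09],0],[[0,0,0],[0,0,0.14],0]]'

```text
t: 33.62
tcp_pos: [507.4, -107.0, 157.8]
tool_rot: [-0.0, 0.681, 0.733, 0.0]
ft_force: [-0.4, -0.9, 0.1]
grip_width: 0.998
gripper_force: 0.0
```

arm_command --deltas '[[[0,0,0],[0,-0.02,0.05],0],[[0,0,0],[0,-0.06,0.09],0],[[0,0,0],[0,-0.1,0.11],0],[[0,0,0],[0,-0.13,0.11],0],[[0,0,0],[0,-0.13,0.11],0]]'

```text
t: 34.25
tcp_pos: [506.9, -240.1, 266.2]
tool_rot: [0.0, 0.683, 0.731, -0.0]
ft_force: [-0.4, 0.8, 0.1]
grip_width: 1.0
gripper_force: 0.0
```

```bash
python3 - <<'E'
from h import *
im,d,W,s=wrist('w5'); print(*st(s))
o=np.array([517.2,-233]);y=np.radians(4.2);Rm=np.array([[np.cos(y),-np.sin(y)],[np.sin(y),np.cos(y)]])
L=(W[...,:2]-o)@Rm
for n,c,z0,z1 in(('spool',126,50,58),('soap',42,50,58),('dropper',-42,68,80),('teat',-42,104,116),('bottlecap',-126,168,182)):
    q=np.c_[L,W[...,2]][(abs(L[...,0])<35)&(abs(L[...,1]-c)<40)&(W[...,2]>z0)&(W[...,2]<z1)]
    if len(q): p=np.percentile(q,[3,97],axis=0); print(n,len(q),'mid',p.mean(0).round(1),'size',(p[1]-p[0]).round(1))
im,d=imaging.get_image('side');cv2.imwrite('pics/s3.png',cv2.resize(im[100:240,200:360,::-1],None,fx=3.6,fy=3.6,interpolation=2))
E
```

```text
t 34.25 tcp [ 506.9 -240.1  266.2] yaw_y 3.91 zax [ 0.    -0.001 -1.   ] grip 1.0000160565155587 0.0 F [-0.4  0.8  0.1]Traceback (most recent call last):
  File "<stdin>", line 6, in <module>
    res = self.concatenate(tuple(objs), axis=axis)
ValueError: all the input arrays must have same number of dimensions, but the array at index 0 has 3 dimension(s) and the array at index 1 has 2 dimension(s)
```

View pics/w5.png

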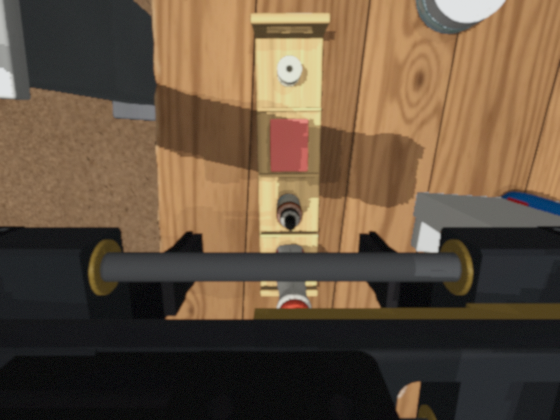

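The view shows all four things standing in their bays: spool (289,70), soap (290,145), dropper (289,212) and bottle (291,280). I check the centring numerically.

```bash
python3 - <<'E'
from h import *
def chk(W,o=np.array([517.2,-233]),y=np.radians(4.2)):
    L=(W[...,:2]-o)@np.array([[np.cos(y),-np.sin(y)],[np.sin(y),np.cos(y)]]); A=np.dstack([L,W[...,2]])
    for n,c,z0,z1 in(('spool',126,50,58),('soap',42,50,58),('shoulder',-42,68,80),('teat',-42,104,116),('cap',-126,168,182)):
        q=A[(abs(L[...,0])<35)&(abs(L[...,1]-c)<40)&(W[...,2]>z0)&(W[...,2]<z1)]
        if len(q)>5: p=np.percentile(q,[3,97],axis=0); print(n,len(q),'mid',p.mean(0).round(1),'size',(p[1]-p[0]).round(1))
chk(np.load('pics/w.npz')['W'])
im,d=imaging.get_image('side');cv2.imwrite('pics/s3.png',cv2.resize(im[100:240,200:360,::-1],None,fx=3.6,fy=3.6,interpolation=2))
print('side');chk(cloud('side',d)); im,d=imaging.get_image('top');print('top');chk(cloud('top',d))
E
```

```text
spool 480 mid [ -0.5 125.5  52.6] size [24.8 24.2  3. ]
soap 1988 mid [-0.5 40.1 54. ] size [42.5 58.6  3.1]
shoulder 215 mid [ -0.7 -39.8  73.5] size [29.1 23.2 10.8]
teat 101 mid [ -0.6 -42.6 107.9] size [11.  11.2  6.5]
side
spool 30 mid [-1.000e-01  1.241e+02  5.260e+01] size [22.8 21.5  3.6]
soap 126 mid [-1.1 45.  53.6] size [41.9 56.4  5.3]
shoulder 31 mid [ -0.8 -34.1  73.4] size [27.5 18.7 10.5]
teat 8 mid [ -0.2 -36.8 107.1] size [8.6 9.1 5.6]
cap 28 mid [   1.6 -124.   171.4] size [23.3 25.2  6. ]
top
spool 84 mid [  1.4 124.5  53.8] size [24.7 24.2  6.2]
soap 427 mid [ 0.9 39.6 54.5] size [42.3 58.6  5.9]
shoulder 53 mid [  0.5 -39.2  72.8] size [29.8 19.   8.9]
```

View pics/s3.png

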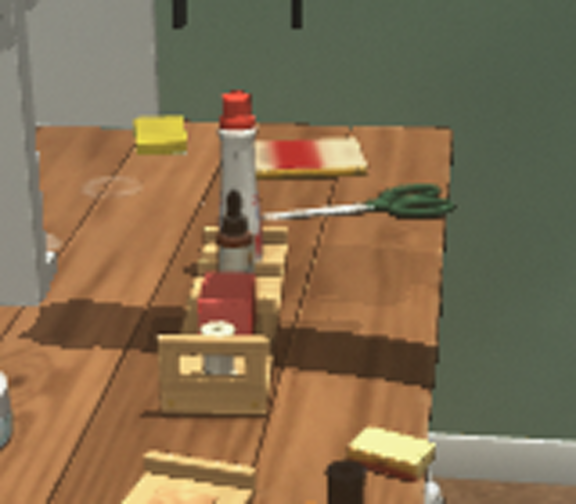

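All four stand upright and are centred within about 2 mm by the wrist camera (the bottle's cap by the side camera). The gripper is clear, so I hand in.

```bash
python3 -c "
from bench import workorder; print(workorder.close_job())"
```

```text
the job is handed in; nothing more can be done
None
```

All four things stand upright in the new rack in reverse order (spool, soap, dropper bottle, white bottle from its tall end), and the job was handed in at about 34 s on the robot's clock.

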